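# Weigh the next sample and show its base to the code reader

## Task

Weigh the next sample: swap the two white bottles, so that the slim one stands upright in the middle of the balance pan and the squat one stands in the rack pocket where the slim one was, and let go of both for a moment so that the balance can settle. Then take the slim bottle off the pan again and hold it in the air before the code reader, its underside squarely facing the reader's window, centred on it and 7 cm in front of it; finish while still holding it there, motionless. Set the bottles down without dropping or tipping them over, and leave the small beaker in the rack and the other glassware where they are.

Things in the scene. Friction and masses are not known exactly. Their poses are not given: they have to be found in the camera images.
- slim_center (a point): Centre (half-way up) of the slim sample bottle: white plastic cylinder 34 mm across up to 68 mm, black cap 31 mm across from 70 mm to the top, 88 mm tall in all, 50 to 100 g, so its underside is 44 mm below this point. It starts upright in one of the two rack pockets. z runs from its underside to its cap; the yaw is meaningless.
- squat_center (a point): Centre (half-way up) of the squat sample bottle: white plastic cylinder 52 mm across up to 46 mm, black cap 48 mm across above, 60 mm tall in all, 80 to 170 g, so its underside is 30 mm below this point. It starts upright on the balance pan. z points up from its underside.
- rack: Low blue plastic rack, 90 (x) x 210 (y) x 14 mm high, fixed; origin at the centre of its underside, z up. Two round pockets 62 mm across, 6 mm deep (floor 8 mm above the bench), centred 52.5 mm either side along its y: one holds the slim bottle, the other the small beaker, either way round. It stands left or right of the bench's middle, the balance on the other side.
- rack_hole0 (a point): Centre of the mouth of the rack pocket on the rack's +y side, level with the rack's top, 6 mm above the pocket's floor.
- rack_hole1 (a point): Centre of the mouth of the rack pocket on the rack's -y side, level with the rack's top, 6 mm above the pocket's floor.
- pan (a point): Centre of the top face of the balance's round steel pan, 104 mm across, 70 mm above the bench, rigid; axes as the balance: -x to its display, z up. It lies 35 mm from the middle of the balance, away from the display.
- window (a point): Centre of the reader's window, about 105 mm above the bench: a 44 mm dark square on a grey head 60 x 56 x 45 mm. Its z axis points out of the window, up and towards the robot's side, 40 degrees from vertical. Hold the slim bottle's axis along it, cap away, underside 70 mm (centre 114 mm) from the window; turn about the axis is free.
- small_beaker_center (a point): Centre of a small glass beaker, 44 mm across and 52 mm high, standing in the other rack pocket; to be left alone.
- flask_center (a point): Centre of a conical glass flask, 80 mm across the foot and 110 mm high, beyond the work; to be left alone.
- big_beaker_center (a point): Centre of a larger glass beaker, 84 mm across and 110 mm high, beyond the work; to be left alone.
- slim: The slim bottle itself; origin at the centre of its underside.
- squat: The squat bottle itself; origin at the centre of its underside.
- reader: The code reader's fixed stand, base 110 x 90 mm; origin at the centre of the underside of its base.
- balance: The balance: white box 210 mm (x) by 170 mm (y), 53 mm high (58 mm at the display), fixed; origin at the centre of its underside on the bench. Between balance and rack is a bare strip of bench at least 130 mm wide, about y = 0 and x = 0.42 to 0.5, where a bottle can be parked.
There are look-alikes about, which are no part of the job. What is shaped like the squat but yellow is not meant. Leave any pink or red look-alike of the slim alone.

How it is judged:
By the outcome, as a careful person would: the job done as asked, in the order asked, and still so for the second after the job is handed in, while the arm keeps its last pose, push and grip.
It also fails if it takes over 72 s, if anything falls off the work surface, if the arm or the gripper's body presses on something with over 40 N, if the wrist force passes 120 N, or if a joint passes its speed limit or range.

## Robot

A 6-joint arm with a two-finger parallel gripper is mounted at the origin on the work surface. World frame = base frame: x ahead of the robot, y to its left, z up, the work surface at z = 0. Lengths are in m, angles in rad, forces in N, time in s.
With the tool pointing down it reaches from about 0.35 to 0.775 m from the base axis. Payload 5.5 kg.
Tool frame: the origin (TCP) lies at the very end of the fingers, on their centre line; the grasp point (between the pads) lies 19 mm behind it (grip_point_offset is the distance from the TCP to the grasp point, in m); z points along the fingers, y is the direction in which the jaws open and shut (so a half turn about z gives the same grasp; the last joint's range is limited). The gripper opens to 85 mm and grips with 20 to 120 N. Pads are 22 mm wide; open, the fingers measure 114 mm over their backs; the gripper's body (76 mm by 85 mm) begins 54 mm behind the grasp point. The pads swing forward as they close: fully open they stand 13 mm farther back than shut.
Start: joints at [-1.305, 0.313, 0.046, 1.304, 0, 1.431], TCP at [0.227, -0.528, 0.231] pointing down, gripper open.
Joint ranges: [-2.76, 2.76], [-0.86, 1.69], [-1.03, 1.26], [-2.2, 2.34], [-1.47, 1.5], [-3.14, 3.14]. Speed limits (rad/s): [2.57, 2.57, 3.14, 3.14, 3.14, 3.14].

## Interface

Orientations are given as a unit quaternion [w, x, y, z].
In Python, from workcell import * gives the robot as it stands.
- The arm moves only by the shell command python3 -m crank 'ROWS' [OPENING] [FORCE]. ROWS is a JSON object of lists of equal length, an entry for each row: "travel": the shift along the tool's x, y, z in units of 40 mm (1.0 is 40 mm), a list of three; "turn": the turn about the tool's z in rad. In form: {"travel": [[x, y, z], ...], "turn": [turn, ...]}. A call has 1 to 5 rows; each row is the pose to reach, as a shift and turn from the pose commanded when the call began, along the tool's axes at that moment; what a row does not reach only later rows make up. A row lasts 1/12 s, in which the tool goes at most 41.7 mm and 7.16 degrees, less where a joint would pass 70% of its speed; a pose out of reach is approached as far as the arm can. A call with a gripper value outside its range is refused whole. OPENING is the finger opening in mm, from 0 to 85.4, set as the call begins (- or left out, the last holds). The fingers move at their own pace and stop on an object; FORCE is the grip in N (left out, the last holds). Time passes only in rows, so rows that repeat a pose let the fingers close. It gives the time, the measured TCP pose, the force and the opening at its end, in the units of the state.
- get_state(): the state, without advancing time (a new reading comes with each control period).
- read_camera(name): name is "scene" or "top" or "wrist"; returns a dict with "image" (400x640x3 uint8, red, green, blue), "K" (3x3 intrinsics, pixels), "R" (3x3) and "t" (3): a world point X has camera coordinates R X + t. Camera axes: x right, y down, z forward; pixel columns grow to the right and rows downward; lengths in m; the calibration is good to about 2 mm. A picture is of the moment at which its call begins. There is no depth.
- hand_in(): hands the job in, once; it reports no verdict.
The state is a dict: "clock": time; "joint_pos": joint angles; "qvel": joint speeds; "tau": joint torques, N m; "tcp_pos": TCP position; "orientation": TCP orientation; "wrist_force": force on the tool from outside, world axes, zero at the start; "ft_torque": the same for the moment, N m; "finger_gap": finger opening in m.
Only numpy, scipy, OpenCV 4.12 (cv2) and the standard library are available. Lean on these libraries where they do the work, as an engineer would, in place of code of your own. Each camera call takes 0.05 s, during which the arm holds its last target. There are 200 camera calls.

## Working session

There is one attempt and no reset: what is moved stays moved. The work goes in short steps, Python scripts to look and compute and a shell command to move; the robot and the scene stay as the last step left them, time stands still between calls to the robot, and variables do not carry over. Pictures are saved under pics/ and viewed, about 8 in all and at most 12, crops included, and the job is handed in when it is done.

```bash
ls -la; mkdir -p pics
cat > h.py <<'E'
from workcell import *
import numpy as np, cv2
from scipy.spatial.transform import Rotation as Ro
def ray(c,u,v):
    d=c["R"].T@np.linalg.solve(c["K"],[u,v,1.]); return -c["R"].T@c["t"], d
def onz(c,u,v,z):
    o,d=ray(c,u,v); return o+d*(z-o[2])/d[2]
def proj(c,X):
    p=c["K"]@(c["R"]@np.array(X,float)+c["t"]); return p[:2]/p[2]
def save(c,n): cv2.imwrite("pics/"+n,c["image"][:,:,::-1])
def rot(s): q=s["orientation"]; return Ro.from_quat([q[1],q[2],q[3],q[0]]).as_matrix()
E
python3 - <<'E'
from h import *
import pickle
s=get_state(); print(s); print(rot(s).round(3))
C={n:read_camera(n) for n in("scene","top")}
pickle.dump(C,open("c0.pkl","wb"))
for n in C: print(n,C[n]["K"].tolist(),(-C[n]["R"].T@C[n]["t"]).round(3),C[n]["R"].round(3).tolist())
cv2.imwrite("pics/a.png",np.vstack([cv2.resize(C[n]["image"][:,:,::-1],(480,300)) for n in C])); save(C["top"],"top0.png"); save(C["scene"],"sc0.png")
E
python3 -m crank --help 2>&1 | head -30
```

```text
total 12
drwxr-xr-x  3 agent agent 4096 Dec  5 01:02 .
drwxr-xr-x 23 root  root  4096 Dec  5 01:02 ..
drwxr-xr-x  2 agent agent 4096 Dec  5 01:02 pics
{'clock': 0.0, 'joint_pos': array([-1.30461217e+00,  3.14008731e-01,  4.50052379e-02,  1.30355504e+00,
        2.10332568e-05,  1.43120903e+00]), 'qvel': array([ 0.0001197 , -0.0017709 , -0.00080404,  0.00033749,  0.0003829 ,
       -0.00086039]), 'tau': array([ 9.64690917e-04, -4.80630398e+01,  2.98531258e+01,  1.94424408e-02,
       -8.41482711e-05,  1.28632482e-05]), 'tcp_pos': array([ 0.22684526, -0.52784197,  0.23041483]), 'orientation': array([-8.80006115e-04,  9.79488814e-01,  2.01496618e-01, -4.52397916e-05]), 'wrist_force': array([-0.4361167, -0.893826 ,  0.0914456]), 'ft_torque': array([ 0.01200297, -0.00697688, -0.031067  ]), 'finger_gap': 0.08535159432119738}
[[ 0.919  0.395 -0.   ]
 [ 0.395 -0.919  0.002]
 [ 0.    -0.002 -1.   ]]
scene [[362.14097170979386, 0.0, 324.57369484293514], [0.0, 362.14097170979386, 201.79550205312796], [0.0, 0.0, 1.0]] [1.133 0.127 0.922] [[-0.246, 0.969, -0.008], [0.812, 0.202, -0.547], [-0.529, -0.141, -0.837]]
top [[487.4426164055282, 0.0, 317.6505013280984], [0.0, 487.4426164055282, 201.9769524480263], [0.0, 0.0, 1.0]] [ 0.354 -0.017  1.449] [[0.003, -1.0, 0.004], [-0.986, -0.004, -0.166], [0.166, -0.003, -0.986]]
invalid input: not JSON, or not a number
```

View pics/top0.png

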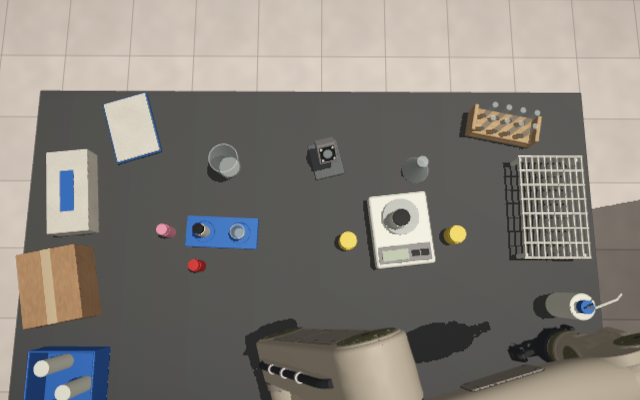

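View pics/sc0.png

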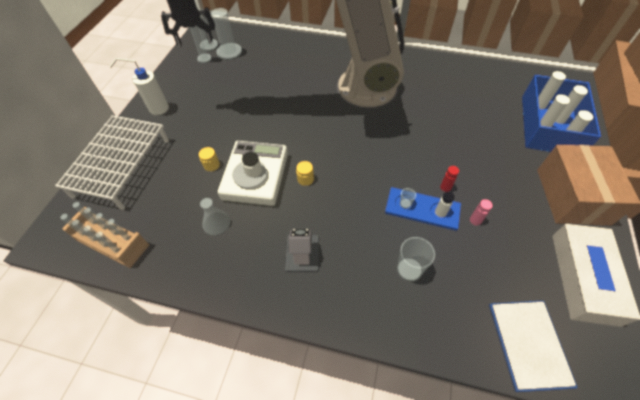

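The top view shows the blue rack at left, with the slim bottle in its left pocket at about (201,229) and the beaker at (238,233). The squat is on the pan at (400,218) and the reader is at (327,155). The yellow look-alikes are at (347,240) and (455,234), the red one at (196,265) and the pink one at (165,230). The white-bodied, black-capped bottles at (201,229) and (400,218) fit the description. I'll confirm that in enlarged crops.

Run:
```python
from h import *
import pickle
C=pickle.load(open("c0.pkl","rb"))
t,s=C["top"],C["scene"]
def crop(c,x,y,w,h,W,H): return cv2.resize(c["image"][y:y+h,x:x+w,::-1],(W,H),interpolation=cv2.INTER_CUBIC)
a=np.hstack([crop(t,150,200,120,80,400,267),crop(t,360,180,120,90,400,267)])
b=np.hstack([crop(t,290,125,80,66,400,330),crop(s,260,215,80,66,400,330)])
cv2.imwrite("pics/crops.png",np.vstack([a,b]))
def cents(c,m,box,zs,name):
    x,y,w,h=box; mm=np.zeros_like(m); mm[y:y+h,x:x+w]=m[y:y+h,x:x+w]
    n,l,st,ce=cv2.connectedComponentsWithStats(mm.astype(np.uint8))
    for i in range(1,n):
        if st[i,4]>15: print(name,ce[i].round(1),st[i].tolist(),onz(c,*ce[i],zs).round(4))
for c,nm in((t,"top"),(s,"scene")):
    hsv=cv2.cvtColor(c["image"],cv2.COLOR_RGB2HSV); H,S,V=[hsv[...,i].astype(int) for i in range(3)]
    blue=((H>100)&(H<125)&(S>120)).astype(np.uint8)
    cents(c,blue,(180,210,85,45) if nm=="top" else (380,180,85,50),.014,nm+" rack")
    cs,_=cv2.findContours(blue*255,0,2)
    for k in cs:
        r=cv2.minAreaRect(k)
        if cv2.contourArea(k)>800: 
            bx=cv2.boxPoints(r); print(nm,"box",[onz(c,*p,.014).round(4).tolist() for p in bx])
    dark=(V<45); cents(c,dark,(188,218,26,24) if nm=="top" else (430,185,30,25),.096,nm+" slimcap")
    cents(c,dark,(385,200,35,35) if nm=="top" else (235,145,35,30),.13,nm+" squatcap")
    yel=((H>20)&(H<35)&(S>120)); cents(c,yel,(0,0,640,400),.03,nm+" yel")
    wh=((V>170)&(S<40)); cents(c,wh,(360,185,80,90) if nm=="top" else (210,130,85,85),.053,nm+" bal")
```

```text
top rack [222.  232.3] [185, 216, 74, 33, 1813] [0.5048 0.2606 0.014 ]
top box [[0.0363, 0.7985, 0.014], [0.1763, 0.813, 0.014], [0.1769, 0.5694, 0.014], [0.0369, 0.559, 0.014]]
top box [[0.4648, 0.3687, 0.014], [0.5558, 0.3692, 0.014], [0.5474, 0.1548, 0.014], [0.4565, 0.1565, 0.014]]
top slimcap [197.9 228.2] [193, 224, 11, 9, 79] [0.5074 0.3122 0.096 ]
top yel [454.5 234.3] [443, 225, 23, 19, 337] [ 0.4995 -0.4215  0.03  ]
top yel [347.2 240.4] [338, 231, 19, 20, 284] [ 0.4807 -0.1077  0.03  ]
top bal [401.1 223.7] [369, 191, 66, 77, 2794] [ 0.5274 -0.2622  0.053 ]
top bal [395.5 254.5] [382, 248, 28, 14, 297] [ 0.4387 -0.244   0.053 ]
scene rack [422.8 209.7] [386, 187, 75, 43, 1503] [0.5161 0.2621 0.014 ]
scene box [[0.5553, 0.1537, 0.014], [0.4559, 0.1567, 0.014], [0.4644, 0.3763, 0.014], [0.5604, 0.3634, 0.014]]
scene box [[-0.1853, 0.5668, 0.014], [-0.2829, 0.8493, 0.014], [0.1286, 0.8061, 0.014], [0.2087, 0.5661, 0.014]]
scene slimcap [447.8 197.4] [444, 193, 9, 9, 48] [0.5155 0.3121 0.096 ]
scene yel [208.4 158.4] [198, 147, 22, 24, 367] [ 0.4977 -0.4254  0.03  ]
scene yel [304.5 172.6] [296, 161, 18, 24, 365] [ 0.4789 -0.1103  0.03  ]
scene bal [250.3 176.6] [218, 141, 68, 59, 1896] [ 0.5496 -0.2587  0.053 ]
```

View pics/crops.png

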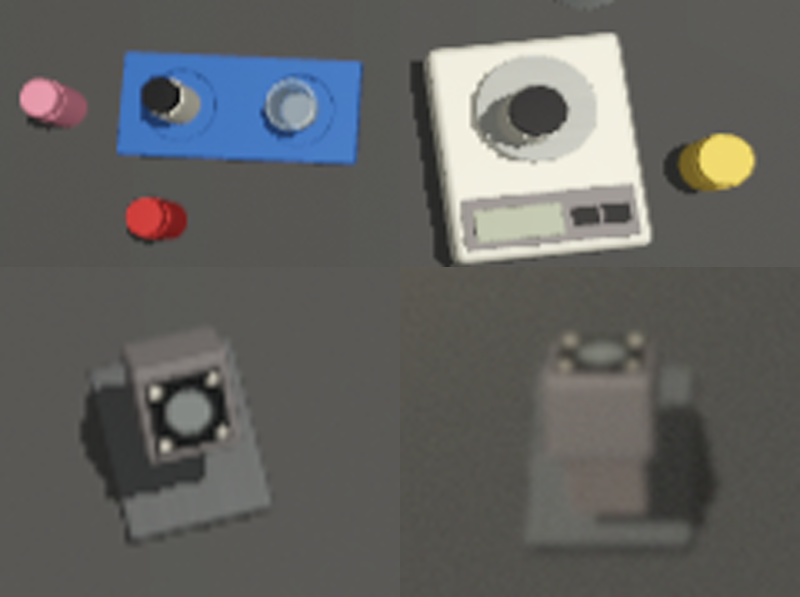

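Crops: the slim bottle (white body, black cap) is in the left pocket, the squat with its black cap is on the pan, and pink, red and yellow are look-alikes. The window's four corner dots are visible in both views. I'll triangulate them.

Run:
```python
from h import *
import pickle
C=pickle.load(open("c0.pkl","rb")); t,s=C["top"],C["scene"]
P=lambda c:c["K"]@np.c_[c["R"],c["t"]]
def tri(a,b):
    X=cv2.triangulatePoints(P(t),P(s),np.array(a,float),np.array(b,float)).ravel(); return X[:3]/X[3]
A=[(321,150.2),(332.6,147.2),(334.4,158),(323,160.8)];B=[(307.2,235),(293,234.6),(293.8,229.6),(307,229.6)]
X=np.array([tri(a,b) for a,b in zip(A,B)]); print(X.round(4)); c=X.mean(0)
e1=X[[0,3]].mean(0)-X[[1,2]].mean(0); e2=X[[0,1]].mean(0)-X[[3,2]].mean(0); n=np.cross(e2,e1);n/=np.linalg.norm(n)
print("win",c.round(4),"n",n.round(3),"tilt",np.degrees(np.arccos(n[2])),"yaw",np.degrees(np.arctan2(n[1],n[0])),np.linalg.norm(e1),np.linalg.norm(e2), "yaw e1",np.degrees(np.arctan2(e1[1],e1[0])))
print("win onz",onz(t,*np.mean(A,0),.105).round(4),onz(s,*np.mean(B,0),.105).round(4))
print("squat",onz(t,401.4,213,.13).round(4),"pan",onz(t,400.6,212.5,.07).round(4),"slim",onz(t,198.6,228.8,.096).round(4))
# reader base front edge, balance edges (top crop hand-read corners)
for nm,uv,z in(("base",[(316,179.6),(344,173)],0.01),("balfront",[(377.4,267.2-0),(435,261)],.053),("balback",[(369.5,194.5),(424.5,190.6)],.053)):
    p=[onz(t,*q,z) for q in uv]; d=p[0]-p[1]; print(nm,[q.round(4).tolist() for q in p],"yaw",np.degrees(np.arctan2(-d[0],d[1])))
# pan mask ellipse
hsv=cv2.cvtColor(t["image"],cv2.COLOR_RGB2HSV); V=hsv[185:240,375:425,2]
print(V[27,::2].tolist())
```

```text
[[ 0.7287 -0.0292  0.1116]
 [ 0.7371 -0.0626  0.1138]
 [ 0.7116 -0.069   0.0918]
 [ 0.7032 -0.0361  0.0915]]
win [ 0.7201 -0.0492  0.1022] n [-0.611 -0.126  0.782] tilt 38.561613826597025 yaw -168.3808015931958 0.03426612710291897 0.033711877200943784 yaw e1 104.22918997087528
win onz [ 0.7195 -0.0494  0.105 ] [ 0.7216 -0.0481  0.105 ]
squat [ 0.5473 -0.2502  0.13  ] pan [ 0.5575 -0.2586  0.07  ] slim [0.5057 0.3103 0.096 ]
base [[0.6657, -0.0162, 0.01], [0.6864, -0.1008, 0.01]] yaw 13.770147686054958
balfront [[0.4027, -0.1916, 0.053], [0.4207, -0.3561, 0.053]] yaw 6.26328554354431
balback [[0.6126, -0.1723, 0.053], [0.6248, -0.333, 0.053]] yaw 4.335447913836232
[241, 241, 241, 170, 160, 198, 198, 198, 165, 113, 63, 61, 62, 61, 62, 63, 63, 195, 203, 204, 204, 205, 239, 242, 242]
```

Everything agrees with the given sizes and heights. Now I'll hover over the squat and check from the wrist camera.

```bash
python3 -m crank '{"travel":[[0.95,-0.3,0],[1.9,-0.6,0],[2.9,-0.9,0],[3.9,-1.25,0],[4.9,-1.55,0]],"turn":[0,0,0,0,0]}' 85 60
python3 -m crank '{"travel":[[1,-0.33,0],[2,-0.66,0],[3,-1,0],[4,-1.3,0],[5,-1.6,0]],"turn":[0,0,0,0,0]}'
python3 -m crank '{"travel":[[0.1,-0.05,0],[0.2,-0.08,0],[0.2,-0.08,0]],"turn":[0,0,0]}'
python3 - <<'E'
from h import *
import pickle
c=read_camera("wrist"); pickle.dump(c,open("w1.pkl","wb")); save(c,"w1.png")
s=get_state(); print(s["joint_pos"].round(3),(-c["R"].T@c["t"]).round(3),proj(c,[.5473,-.2502,.13]),proj(c,[.5575,-.2586,.07]))
E
```

```text
clock: 0.52
tcp_pos: [0.3826, -0.3929, 0.2309]
orientation: [-0.0, 0.98, 0.201, -0.0]
wrist_force: [0.5, -1.3, -0.3]
finger_gap: 0.0844
clock: 0.93
tcp_pos: [0.5401, -0.256, 0.231]
orientation: [-0.0, 0.979, 0.202, -0.0]
wrist_force: [0.7, -0.4, 0.2]
finger_gap: 0.085
clock: 1.18
tcp_pos: [0.5453, -0.2511, 0.2307]
orientation: [-0.0, 0.979, 0.202, -0.001]
wrist_force: [0.2, -0.5, -0.2]
finger_gap: 0.0848
[-0.567  0.364  0.117  1.325 -0.     2.169] [ 0.612 -0.222  0.374] [316.17328076 194.01689921] [329.77967751 168.18184924]
```

View pics/w1.png

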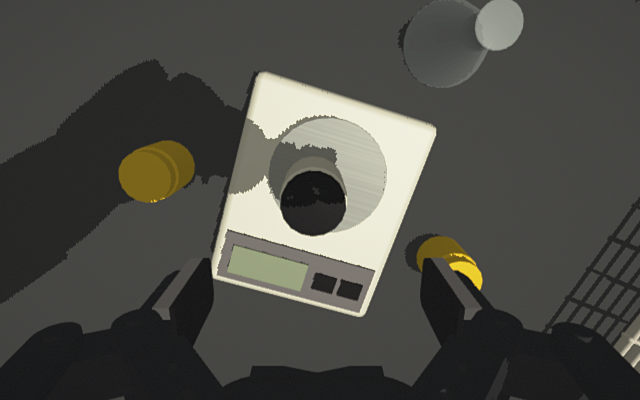

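Run:
```python
from h import *
import pickle
c=pickle.load(open("w1.pkl","rb")); q=get_state(); R=rot(q)
a=onz(c,313.5,203,.13);b=onz(c,327,176,.07); print(a.round(4),b.round(4))
for X in(a,b,[.547,-.250,.13]): print((R.T@(np.array(X)-q["tcp_pos"])/.04).round(2))
s=pickle.load(open("c0.pkl","rb"))
for n in("scene","top"):
  for X in(a,[.547,-.25,.13],b,[.5575,-.2586,.07]): print(n,proj(s[n],X).round(1))
```

```text
[ 0.5404 -0.2511  0.13  ] [ 0.5502 -0.2592  0.07  ]
[-0.09 -0.06  2.52]
[0.06 0.22 4.02]
[ 0.08 -0.02  2.52]
scene [249.1 158.2]
scene [248.6 160. ]
scene [249.  173.2]
scene [248.3 175.2]
top [401.8 215.5]
top [401.3 213.1]
top [400.9 215. ]
top [400.6 212.5]
```

The wrist view shows the squat cap at (313,203) and the pan at about (327,176). That puts the squat near (0.540,-0.251) and the pan at (0.550,-0.259), which matches the balance outline. Now I'll grasp the squat, lift it and park it on the strip.

```bash
python3 -m crank '{"travel":[[-0.1,-0.06,0.9],[-0.1,-0.06,1.8],[-0.1,-0.06,2.7],[-0.1,-0.06,3.4],[-0.1,-0.06,3.69]],"turn":[0,0,0,0,0]}' 85 60
python3 -m crank '{"travel":[[0,0,0],[0,0,0],[0,0,0],[0,0,0],[0,0,0]],"turn":[0,0,0,0,0]}' 40 60
python3 -m crank '{"travel":[[0,0,0],[0,0,0],[0,0,-0.3],[0,0,-0.9],[0,0,-1.6]],"turn":[0,0,0,0,0]}'
```

```text
clock: 1.65
tcp_pos: [0.5365, -0.2513, 0.0792]
orientation: [-0.002, 0.98, 0.2, -0.003]
wrist_force: [-0.9, 0.4, -0.8]
finger_gap: 0.0852
clock: 2.07
tcp_pos: [0.5415, -0.2523, 0.0856]
orientation: [0.001, 0.98, 0.201, 0.001]
wrist_force: [0.1, -0.5, 2.2]
finger_gap: 0.0507
clock: 2.48
tcp_pos: [0.5393, -0.2502, 0.1467]
orientation: [-0.002, 0.979, 0.202, -0.001]
wrist_force: [0.8, -0.3, -1.1]
finger_gap: 0.0501
```

```bash
python3 -m crank '{"travel":[[0.1,-0.8,0],[0.22,-1.8,0],[0.34,-2.8,0],[0.46,-3.8,0],[0.57,-4.8,0]],"turn":[0,0,0,0,0]}'
python3 -m crank '{"travel":[[0.12,-1,0.2],[0.2,-1.8,0.7],[0.26,-2.2,1.3],[0.26,-2.2,2.0],[0.26,-2.2,2.6]],"turn":[0,0,0,0,0]}'
python3 -m crank '{"travel":[[0,0,0.3],[0,0,0.5],[0,0,0.6],[0,0,0.65],[0,0,0.65]],"turn":[0,0,0,0,0]}'
python3 - <<'E'
from h import *
s=get_state(); print(s["tcp_pos"].round(4),s["wrist_force"].round(1))
E
```

```text
clock: 2.9
tcp_pos: [0.4849, -0.0642, 0.1478]
orientation: [-0.0, 0.98, 0.201, 0.0]
wrist_force: [0.5, 0.3, -0.4]
finger_gap: 0.0505
clock: 3.32
tcp_pos: [0.46, 0.0208, 0.043]
orientation: [0.0, 0.979, 0.203, 0.0]
wrist_force: [-0.1, 0.1, -1.2]
finger_gap: 0.0505
clock: 3.73
tcp_pos: [0.4611, 0.019, 0.018]
orientation: [0.0, 0.98, 0.201, 0.0]
wrist_force: [-0.1, -0.2, -0.7]
finger_gap: 0.0505
[0.4611 0.019  0.018 ] [-0.1 -0.2 -0.7]
```

```bash
python3 -m crank '{"travel":[[0,0,0.04],[0,0,0.07],[0,0,0.07]],"turn":[0,0,0]}'
python3 -m crank '{"travel":[[0,0,0.03],[0,0,0.06],[0,0,0.06]],"turn":[0,0,0]}'
```

```text
clock: 3.98
tcp_pos: [0.4614, 0.0189, 0.0155]
orientation: [0.0, 0.98, 0.201, 0.001]
wrist_force: [-1.0, -0.1, 0.4]
finger_gap: 0.0507
clock: 4.23
tcp_pos: [0.4615, 0.0189, 0.0154]
orientation: [0.001, 0.979, 0.201, 0.001]
wrist_force: [-6.1, 0.9, 25.0]
finger_gap: 0.0504
```

```bash
python3 -m crank '{"travel":[[0,0,-0.05],[0,0,-0.05],[0,0,-0.05],[0,0,-0.05],[0,0,-0.5]],"turn":[0,0,0,0,0]}' 85
python3 -m crank '{"travel":[[0,0,-1],[0,0,-2],[0,0,-3],[0,0,-4],[0.3,-0.5,-4.3]],"turn":[0,0,0,0,0]}'
python3 -m crank '{"travel":[[0.5,-0.8,0],[1,-1.6,0],[1.55,-2.45,0],[2.1,-3.3,0],[2.6,-4.2,0]],"turn":[-0.12,-0.24,-0.36,-0.48,-0.6]}'
python3 - <<'E'
from h import *
q=get_state(); R=rot(q); print(q["joint_pos"].round(2),q["tcp_pos"].round(4),R.round(3).tolist(),(R.T@(np.array([.506,.3105,.2])-q["tcp_pos"])/.04).round(2))
E
```

```text
clock: 4.65
tcp_pos: [0.4579, 0.0194, 0.0299]
orientation: [-0.001, 0.98, 0.201, -0.003]
wrist_force: [-0.2, 0.1, 1.2]
finger_gap: 0.0851
clock: 5.07
tcp_pos: [0.4663, 0.0401, 0.2102]
orientation: [0.002, 0.98, 0.2, 0.004]
wrist_force: [2.2, -0.9, -0.1]
finger_gap: 0.0851
clock: 5.48
tcp_pos: [0.4932, 0.2394, 0.2041]
orientation: [0.0, 0.875, 0.484, -0.0]
wrist_force: [0.4, -0.6, -0.2]
finger_gap: 0.0849
[ 0.31  0.27 -0.08  1.22 -0.    2.44] [0.4932 0.2394 0.2041] [[0.531, 0.847, 0.0], [0.847, -0.531, -0.0], [-0.0, 0.0, -1.0]] [ 1.68 -0.67  0.1 ]
```

```bash
python3 -m crank '{"travel":[[0.8,-0.3,0],[1.5,-0.6,0],[1.68,-0.67,0],[1.68,-0.67,0],[1.68,-0.67,0]],"turn":[0,0,0,0,0]}'
python3 - <<'E'
from h import *
import pickle
c=read_camera("wrist"); pickle.dump(c,open("w2.pkl","wb")); save(c,"w2.png")
q=get_state(); print(q["tcp_pos"].round(4),proj(c,[.506,.3105,.096]),proj(c,[.508,.3147,.014]))
E
```

```text
clock: 5.9
tcp_pos: [0.5057, 0.3085, 0.2036]
orientation: [0.0, 0.876, 0.482, -0.001]
wrist_force: [0.5, 0.0, -0.5]
finger_gap: 0.085
[0.5058 0.3078 0.2039] [315.07547243 191.56778416] [314.8759249  163.32824574]
```

View pics/w2.png

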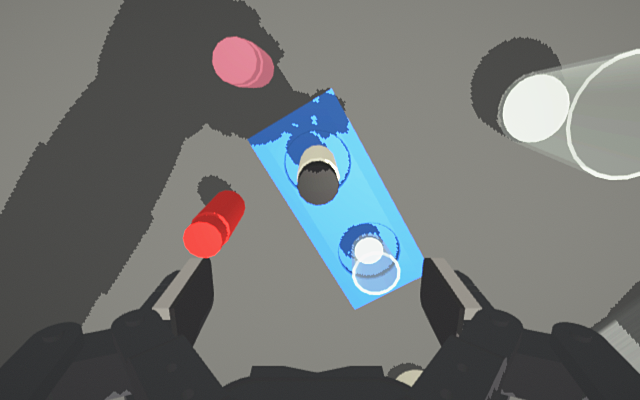

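Run:
```python
from h import *
import pickle
c=pickle.load(open("w2.pkl","rb")); q=get_state(); R=rot(q)
for n,u,v,z in(("slim",318,184,.096),("hole",317,161,.014),("hole1",369,250,.014),("red",204,239,.088),("beaker",376,272,.06)):
    X=onz(c,u,v,z); print(n,X.round(4),(R.T@(X-q["tcp_pos"])/.04).round(2))
```

```text
slim [0.5109 0.3142 0.096 ] [0.21 0.02 2.7 ]
hole [0.5109 0.3155 0.014 ] [0.24 0.01 4.75]
hole1 [0.5066 0.2091 0.014 ] [-2.06  1.34  4.75]
red [0.41   0.3225 0.088 ] [-0.97 -2.22  2.9 ]
beaker [0.5065 0.2092 0.06  ] [-2.07  1.34  3.6 ]
```

```bash
python3 -m crank '{"travel":[[0.22,0.02,0.8],[0.22,0.02,1.7],[0.22,0.02,2.6],[0.22,0.02,3.4],[0.22,0.02,3.9]],"turn":[0,0,0,0,0]}'
python3 -m crank '{"travel":[[0,0,0.2],[0,0,0.2],[0,0,0.2],[0,0,0.2],[0,0,0.2]],"turn":[0,0,0,0,0]}' 20 50
python3 -m crank '{"travel":[[0,0,0],[0,0,0],[0,0,0],[0,0,0],[0,0,0]],"turn":[0,0,0,0,0]}'
python3 -m crank '{"travel":[[0,0,-0.3],[0,0,-1],[0,0,-2],[0,0,-3],[0,0,-4]],"turn":[0,0,0,0,0]}'
python3 - <<'E'
from h import *
q=get_state(); R=rot(q); print(q["joint_pos"].round(2),q["tcp_pos"].round(4),(R.T@(np.array([.55,-.259,.21])-q["tcp_pos"])/.04).round(2),(R.T@(np.array([.53,0.03,.21])-q["tcp_pos"])/.04).round(2))
E
```

```text
clock: 6.37
tcp_pos: [0.5097, 0.3128, 0.0452]
orientation: [0.0, 0.877, 0.481, -0.002]
wrist_force: [-0.4, -0.3, -0.2]
finger_gap: 0.0849
clock: 6.78
tcp_pos: [0.5132, 0.3161, 0.0428]
orientation: [0.0, 0.876, 0.482, 0.002]
wrist_force: [0.1, -0.2, 1.4]
finger_gap: 0.0328
clock: 7.2
tcp_pos: [0.5132, 0.3162, 0.0427]
orientation: [0.001, 0.876, 0.482, 0.002]
wrist_force: [-0.2, -1.3, 7.1]
finger_gap: 0.0328
clock: 7.62
tcp_pos: [0.5111, 0.3158, 0.2024]
orientation: [-0.0, 0.876, 0.482, -0.0]
wrist_force: [2.0, -0.3, -0.9]
finger_gap: 0.0327
[0.42 0.37 0.06 1.26 0.   2.56] [0.5111 0.3158 0.2024] [-11.62   8.51  -0.19] [-5.78  4.22 -0.19]
```

```bash
python3 -m crank '{"travel":[[-0.7,0.5,0],[-1.5,1.1,0],[-2.3,1.7,0],[-3.1,2.3,0],[-3.9,2.9,0]],"turn":[0,0,0,0,0]}'
python3 -m crank '{"travel":[[-0.8,0.6,0],[-1.6,1.2,0],[-2.4,1.8,0],[-3.2,2.35,0],[-4,2.9,0]],"turn":[0,0,0,0,0]}'
python3 -m crank '{"travel":[[-0.8,0.6,0],[-1.6,1.2,0],[-2.4,1.8,0],[-3.1,2.3,0],[-3.6,2.65,0]],"turn":[0.11,0.22,0.34,0.46,0.57]}'
python3 -m crank '{"travel":[[0,0,0],[0,0,0],[0,0,0]],"turn":[0.1,0.2,0.2]}'
python3 - <<'E'
from h import *
import pickle
C={n:read_camera(n) for n in("scene","wrist","top")}; pickle.dump(C,open("c3.pkl","wb"))
q=get_state(); R=rot(q); print(q["joint_pos"].round(2),q["tcp_pos"].round(4),"yawy",np.degrees(np.arctan2(R[1,1],R[0,1])),(R.T@(np.array([.549,-.259,.1047])-q["tcp_pos"])/.04).round(2))
s=C["scene"]["image"][110:220,180:340,::-1];w=C["wrist"]["image"][:,:,::-1]
cv2.imwrite("pics/m3.png",np.vstack([cv2.resize(s,(480,330),interpolation=2),cv2.resize(w,(432,270))[:, :432].copy() if 0 else cv2.copyMakeBorder(cv2.resize(w,(432,270)),0,0,0,48,0)]))
E
```

```text
clock: 8.03
tcp_pos: [0.526, 0.1206, 0.2013]
orientation: [0.0, 0.876, 0.482, 0.001]
wrist_force: [1.9, -0.5, -0.2]
finger_gap: 0.0331
clock: 8.45
tcp_pos: [0.5383, -0.0771, 0.2012]
orientation: [0.0, 0.876, 0.482, 0.001]
wrist_force: [1.2, 0.6, -0.6]
finger_gap: 0.0331
clock: 8.87
tcp_pos: [0.5509, -0.257, 0.2009]
orientation: [0.001, 0.977, 0.212, 0.0]
wrist_force: [-0.3, 0.8, -1.4]
finger_gap: 0.0331
clock: 9.12
tcp_pos: [0.5507, -0.2544, 0.2007]
orientation: [0.0, 0.993, 0.116, 0.0]
wrist_force: [0.1, 0.5, -0.7]
finger_gap: 0.0326
[-0.56  0.38  0.07  1.26 -0.    2.34] [ 0.5509 -0.2533  0.2008] yawy -76.31217606505277 [-0.08  0.13  2.4 ]
```

View pics/m3.png

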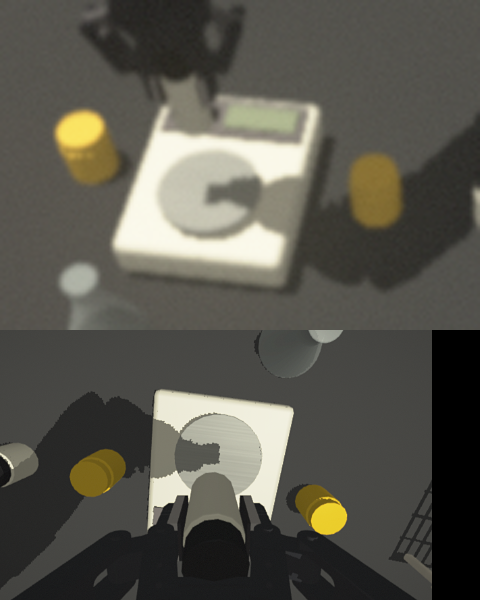

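The bottle hangs upright in the grip. The empty pan is centred near (250,174) in the scene view and (324,185) in the wrist view.

Run:
```python
from h import *
import pickle
C=pickle.load(open("c3.pkl","rb"))
print(onz(C["scene"],250,174.3,.07).round(4),onz(C["wrist"],323.7,185,.07).round(4))
# wrist: pan extents along its centre column/row; top: pan grey mask
t=C["top"];I=t["image"].astype(int); m=((abs(I.max(2)-I.min(2))<12)&(I[...,0]>185)&(I[...,0]<222)).astype(np.uint8)
m[:190]=0;m[245:]=0;m[:,:370]=0;m[:,435:]=0
m=cv2.morphologyEx(m,cv2.MORPH_OPEN,np.ones((3,3),np.uint8))
n,l,st,ce=cv2.connectedComponentsWithStats(m)
for i in range(1,n):
    if st[i,4]>100:
        k=cv2.findContours((l==i).astype(np.uint8),0,2)[0][0]; e=cv2.minEnclosingCircle(k); print("top",st[i],e,onz(t,*e[0],.07).round(4))
```

```text
[ 0.5533 -0.255   0.07  ] [ 0.5533 -0.2595  0.07  ]
```

```bash
python3 -m crank '{"travel":[[0,0.13,0.7],[0,0.13,1.4],[0,0.13,2.0],[0,0.13,2.25],[0,0.13,2.25]],"turn":[0,0,0,0,0]}'
python3 -m crank '{"travel":[[0,0,0.04],[0,0,0.08],[0,0,0.08]],"turn":[0,0,0]}'
python3 -m crank '{"travel":[[0,0,0.03],[0,0,0.05],[0,0,0.05]],"turn":[0,0,0]}'
python3 -m crank '{"travel":[[0,0,0.02],[0,0,0.04],[0,0,0.04]],"turn":[0,0,0]}'
```

```text
clock: 9.68
tcp_pos: [0.5503, -0.2571, 0.1078]
orientation: [-0.002, 0.993, 0.119, -0.002]
wrist_force: [-1.2, 0.3, -0.8]
finger_gap: 0.0327
clock: 9.93
tcp_pos: [0.5531, -0.2592, 0.1089]
orientation: [0.001, 0.993, 0.118, 0.001]
wrist_force: [-0.6, 0.4, -0.1]
finger_gap: 0.0329
clock: 10.18
tcp_pos: [0.5522, -0.2589, 0.1058]
orientation: [0.0, 0.993, 0.118, 0.0]
wrist_force: [0.7, 0.0, -0.7]
finger_gap: 0.0327
clock: 10.43
tcp_pos: [0.5523, -0.2589, 0.1047]
orientation: [0.0, 0.993, 0.118, 0.0]
wrist_force: [0.0, 0.2, 4.6]
finger_gap: 0.033
```

```bash
python3 -m crank '{"travel":[[0,0,-0.05],[0,0,-0.05],[0,0,-0.05],[0,0,-0.05],[0,0,-0.05]],"turn":[0,0,0,0,0]}' 85
python3 -m crank '{"travel":[[0,0,-0.3],[0,0,-0.9],[0,0,-1.6],[0,0,-2.3],[0,0,-2.7]],"turn":[0,0,0,0,0]}'
python3 -m crank '{"travel":[[-0.07,-0.9,0],[-0.15,-1.9,0],[-0.22,-2.9,0],[-0.3,-3.9,0],[-0.38,-4.9,0]],"turn":[-0.1,-0.2,-0.3,-0.4,-0.5]}'
python3 - <<'E'
from h import *
q=get_state(); R=rot(q); print(q["joint_pos"].round(2),q["tcp_pos"].round(4),(R.T@(np.array([.461,.019,.18])-q["tcp_pos"])/.04).round(2))
E
```

```text
clock: 10.85
tcp_pos: [0.552, -0.2587, 0.1055]
orientation: [-0.0, 0.993, 0.118, -0.0]
wrist_force: [0.3, 0.0, 0.2]
finger_gap: 0.0845
clock: 11.27
tcp_pos: [0.5528, -0.2592, 0.2169]
orientation: [0.001, 0.993, 0.118, 0.001]
wrist_force: [0.3, -0.1, -0.1]
finger_gap: 0.0846
clock: 11.68
tcp_pos: [0.4905, -0.0703, 0.2136]
orientation: [0.0, 0.932, 0.362, 0.0]
wrist_force: [0.7, 1.2, -0.5]
finger_gap: 0.085
[-0.3   0.17 -0.19  1.22  0.    2.1 ] [ 0.4905 -0.0703  0.2136] [ 0.96 -2.15  0.84]
```

```bash
python3 -m crank '{"travel":[[0.4,-0.8,0.2],[0.8,-1.7,0.5],[0.96,-2.15,0.84],[0.96,-2.15,0.84],[0.96,-2.15,0.84]],"turn":[0,0,0,0,0]}'
python3 - <<'E'
from h import *
import pickle
c=read_camera("wrist");t=read_camera("top"); q=get_state(); R=rot(q)
pickle.dump((c,t),open("c4.pkl","wb"))
a=c["image"][:,:,::-1]; b=t["image"][180:260,360:460,::-1]
cv2.imwrite("pics/m4.png",np.vstack([cv2.resize(a,(480,300)),cv2.resize(b,(375,300),interpolation=2)[:, :].repeat(1,0) if 0 else cv2.copyMakeBorder(cv2.resize(b,(375,300),interpolation=2),0,0,0,105,0)]))
print(q["tcp_pos"].round(4),proj(c,[.461,.019,.06]))
g=cv2.cvtColor(c["image"],cv2.COLOR_RGB2GRAY)
I=c["image"].astype(int);d=(I.max(2)<38).astype(np.uint8);d[:130]=0;d[290:]=0;d[:,:230]=0;d[:,400:]=0
n,l,st,ce=cv2.connectedComponentsWithStats(d)
for i in range(1,n):
    if st[i,4]>300:
        X=onz(c,*ce[i],.06);print(st[i],ce[i].round(1),X.round(4),(R.T@(X-q["tcp_pos"])/.04).round(2))
E
```

```text
clock: 12.1
tcp_pos: [0.4614, 0.0187, 0.1797]
orientation: [-0.0, 0.933, 0.361, -0.001]
wrist_force: [0.8, -1.0, 0.5]
finger_gap: 0.0851
[0.4631 0.0172 0.1806] [315.67981845 189.86179263]
```

View pics/m4.png

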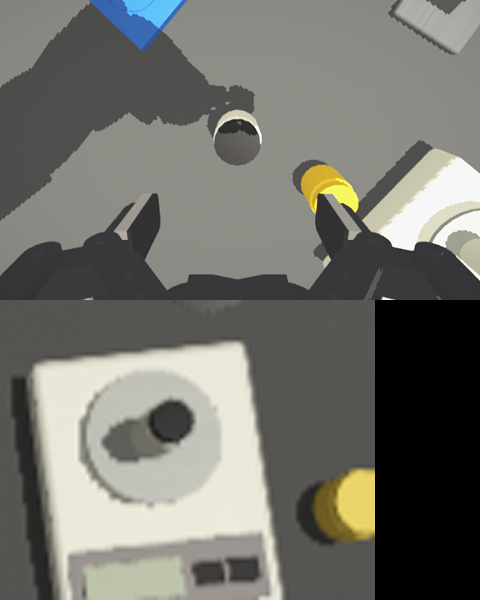

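Wrist view: the squat cap is at (317,191), as predicted. Top crop: the slim stands upright on the pan, with its cap at (405,212). I'll compare the centres and grasp the squat.

```bash
python3 - <<'E'
from h import *
import pickle
c,t=pickle.load(open("c4.pkl","rb"))
print("slim",onz(t,405.3,212.3,.158).round(4),"pan",onz(t,400.4,216.7,.07).round(4))
E
python3 -m crank '{"travel":[[0,0,0.9],[0,0,1.9],[0,0,2.9],[0,0,3.7],[0,0,4.05]],"turn":[0,0,0,0,0]}'
python3 -m crank '{"travel":[[0,0,0.06],[0,0,0.06],[0,0,0.06],[0,0,0.06],[0,0,0.06]],"turn":[0,0,0,0,0]}' 40 60
python3 -m crank '{"travel":[[0,0,0],[0,0,0],[0,0,-0.4],[0,0,-1.2],[0,0,-2]],"turn":[0,0,0,0,0]}'
python3 - <<'E'
from h import *
q=get_state(); R=rot(q); print(q["joint_pos"].round(2),q["tcp_pos"].round(4),(R.T@(np.array([.511,.315,.1])-q["tcp_pos"])/.04).round(2))
E
```

```text
slim [ 0.5451 -0.2558  0.158 ] pan [ 0.5454 -0.2577  0.07  ]
clock: 12.62
tcp_pos: [0.4607, 0.0166, 0.0146]
orientation: [-0.001, 0.934, 0.358, -0.002]
wrist_force: [-0.8, 0.1, 0.5]
finger_gap: 0.0848
clock: 13.03
tcp_pos: [0.464, 0.0173, 0.0173]
orientation: [0.001, 0.933, 0.359, 0.002]
wrist_force: [-0.7, 0.3, -1.1]
finger_gap: 0.0509
clock: 13.45
tcp_pos: [0.4606, 0.0181, 0.0958]
orientation: [-0.001, 0.933, 0.36, -0.001]
wrist_force: [1.1, -0.8, -0.3]
finger_gap: 0.0503
[-0.14  0.19 -0.47  0.92  0.    2.27] [0.4606 0.0181 0.0958] [ 5.92 -4.66 -0.11]
```

```bash
python3 -m crank '{"travel":[[0.4,-0.3,-0.5],[1.1,-0.9,-0.7],[1.9,-1.5,-0.7],[2.7,-2.1,-0.7],[3.5,-2.75,-0.7]],"turn":[0,0,0,0,0]}'
python3 -m crank '{"travel":[[0.8,-0.6,0],[1.6,-1.25,0],[2.2,-1.75,0],[2.42,-1.91,0],[2.42,-1.91,0]],"turn":[0,0,0,0,0]}'
python3 - <<'E'
from h import *
import pickle
c=read_camera("wrist");t=read_camera("top"); q=get_state(); R=rot(q)
pickle.dump((c,t),open("c5.pkl","wb"))
print(q["joint_pos"].round(2),q["tcp_pos"].round(4),(R.T@(np.array([.511,.315,.0245])-q["tcp_pos"])/.04).round(2))
cv2.imwrite("pics/m5.png",np.vstack([cv2.resize(c["image"][:,:,::-1],(640,400))]))
E
```

```text
clock: 13.87
tcp_pos: [0.4926, 0.195, 0.1245]
orientation: [0.0, 0.933, 0.359, 0.001]
wrist_force: [1.2, -0.5, -1.0]
finger_gap: 0.0508
clock: 14.28
tcp_pos: [0.5126, 0.3178, 0.1233]
orientation: [-0.0, 0.932, 0.362, 0.0]
wrist_force: [1.3, -0.3, -0.5]
finger_gap: 0.0507
[ 0.42  0.41 -0.08  1.08 -0.    2.82] [0.512  0.3146 0.1233] [-0.01 -0.02  2.47]
```

View pics/m5.png

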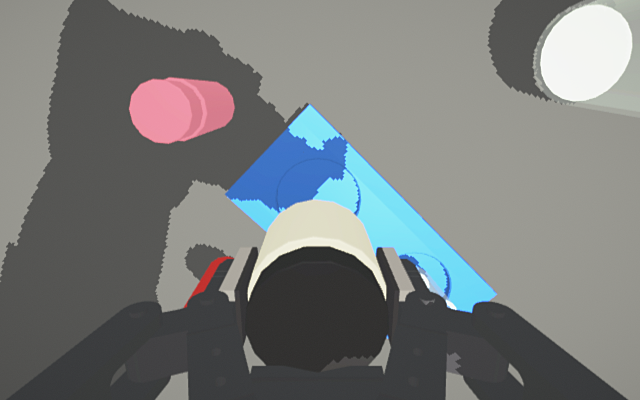

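```bash
python3 - <<'E'
from h import *
import pickle
c,t=pickle.load(open("c5.pkl","rb"))
X=onz(c,319,199,.014);q=get_state();print(X.round(4),(rot(q).T@(X-q["tcp_pos"])/.04).round(2))
E
python3 -m crank '{"travel":[[0,0,0.6],[0,0,1.3],[0,0,1.9],[0,0,1.9]],"turn":[0,0,0,0]}'
```

```text
[0.511  0.3134 0.014 ] [-0.04  0.    2.73]
clock: 14.72
tcp_pos: [0.5089, 0.3113, 0.0429]
orientation: [0.0, 0.933, 0.359, -0.005]
wrist_force: [-0.7, 0.1, -1.2]
finger_gap: 0.0507
```

```bash
python3 -m crank '{"travel":[[-0.02,0,0.15],[-0.02,0,0.3],[-0.02,0,0.42],[-0.02,0,0.5],[-0.02,0,0.5]],"turn":[0,0,0,0,0]}'
python3 -m crank '{"travel":[[0,0,0.03],[0,0,0.06],[0,0,0.06]],"turn":[0,0,0]}'
python3 -m crank '{"travel":[[0,0,0.03],[0,0,0.05],[0,0,0.05]],"turn":[0,0,0]}'
```

```text
clock: 15.13
tcp_pos: [0.5122, 0.3143, 0.0278]
orientation: [0.0, 0.933, 0.36, 0.0]
wrist_force: [0.0, -0.6, 0.0]
finger_gap: 0.0509
clock: 15.38
tcp_pos: [0.5122, 0.3145, 0.0254]
orientation: [0.0, 0.933, 0.36, 0.0]
wrist_force: [0.1, 0.3, -1.0]
finger_gap: 0.0504
clock: 15.63
tcp_pos: [0.5123, 0.3146, 0.0251]
orientation: [0.0, 0.933, 0.36, 0.001]
wrist_force: [-3.8, -2.9, 10.3]
finger_gap: 0.0501
```

```bash
python3 -m crank '{"travel":[[0,0,-0.05],[0,0,-0.05],[0,0,-0.05],[0,0,-0.05],[0,0,-0.4]],"turn":[0,0,0,0,0]}' 85
python3 -m crank '{"travel":[[0,0,-0.9],[0,0,-1.8],[0,0,-2.7],[0,0,-3.6],[0,0,-4.3]],"turn":[0,0,0,0,0]}'
python3 - <<'E'
from h import *
import pickle
t=read_camera("top");s=read_camera("scene"); q=get_state(); R=rot(q)
pickle.dump((s,t),open("c6.pkl","wb"))
cv2.imwrite("pics/m6.png",cv2.resize(s["image"][120:280,200:500,::-1],(750,400),interpolation=2))
print(q["joint_pos"].round(2),q["tcp_pos"].round(4),R[:2,:2].round(3).tolist(),(R.T@(np.array([.552,-.259,.22])-q["tcp_pos"])/.04).round(2))
E
```

```text
clock: 16.05
tcp_pos: [0.5101, 0.3135, 0.0366]
orientation: [0.0, 0.933, 0.36, -0.003]
wrist_force: [-0.6, -0.1, -0.4]
finger_gap: 0.0849
clock: 16.47
tcp_pos: [0.5125, 0.3146, 0.2142]
orientation: [-0.0, 0.933, 0.36, 0.001]
wrist_force: [0.3, 0.9, 0.3]
finger_gap: 0.0846
[ 0.42  0.37  0.09  1.28 -0.    2.82] [0.5148 0.3157 0.2172] [[0.741, 0.671], [0.671, -0.741]] [-8.95 11.27 -0.12]
```

View pics/m6.png

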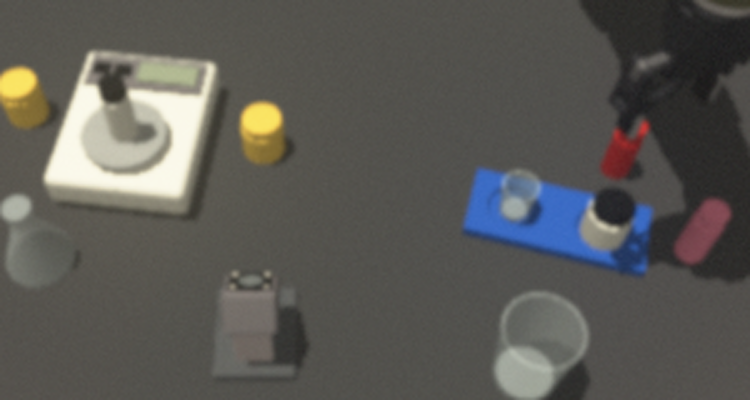

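The scene crop shows the squat upright in the rack pocket at (607,218), the beaker untouched at (518,195) and the slim upright on the pan at (118,108). Next I'll go back over the slim bottle.

```bash
python3 -m crank '{"travel":[[-0.6,0.75,0],[-1.2,1.5,0],[-1.8,2.25,0],[-2.4,3,0],[-3,3.8,0]],"turn":[0,0,0,0,0]}'
python3 -m crank '{"travel":[[-0.6,0.75,0],[-1.2,1.5,0],[-1.8,2.25,0],[-2.4,3,0],[-3,3.8,0]],"turn":[0,0,0,0,0]}'
python3 -m crank '{"travel":[[-0.6,0.75,0],[-1.2,1.5,0],[-1.8,2.25,0],[-2.4,3,0],[-2.95,3.67,0]],"turn":[0.1,0.2,0.3,0.4,0.5]}'
for i in 1 2 3 4; do python3 -m crank '{"travel":[[0,0,0],[0,0,0],[0,0,0],[0,0,0],[0,0,0]],"turn":[0,0,0,0,0]}' | head -2; done
python3 - <<'E'
from h import *
q=get_state(); R=rot(q)
print(q["joint_pos"].round(2),"yawy",np.degrees(np.arctan2(R[1,1],R[0,1])),q["tcp_pos"].round(4),(R.T@(np.array([.552,-.259,.109])-q["tcp_pos"])/.04).round(2))
E
```

```text
clock: 16.98
tcp_pos: [0.5243, 0.1198, 0.2102]
orientation: [-0.0, 0.933, 0.36, -0.001]
wrist_force: [0.8, -0.1, 0.2]
finger_gap: 0.0852
clock: 17.4
tcp_pos: [0.5374, -0.0736, 0.2103]
orientation: [-0.0, 0.933, 0.36, -0.001]
wrist_force: [0.9, -0.1, -0.7]
finger_gap: 0.0846
clock: 17.82
tcp_pos: [0.5487, -0.2623, 0.21]
orientation: [-0.0, 0.993, 0.115, -0.001]
wrist_force: [1.6, 0.2, 0.5]
finger_gap: 0.0849
clock: 18.23
tcp_pos: [0.5492, -0.2585, 0.2112]
clock: 18.65
tcp_pos: [0.5494, -0.2598, 0.2114]
clock: 19.07
tcp_pos: [0.5492, -0.2601, 0.2113]
clock: 19.48
tcp_pos: [0.5492, -0.2601, 0.2113]
[-0.57  0.38  0.1   1.28 -0.    2.33] yawy -76.49002259111884 [ 0.5492 -0.2601  0.2113] [ 0.07 -0.01  2.56]
```

```bash
python3 -m crank '{"travel":[[0.07,0,0.6],[0.07,0,1.3],[0.07,0,2],[0.07,0,2.4],[0.07,0,2.56]],"turn":[0,0,0,0,0]}'
python3 -m crank '{"travel":[[0,0,0],[0,0,0],[0,0,0],[0,0,0],[0,0,0]],"turn":[0,0,0,0,0]}' 20 40
python3 -m crank '{"travel":[[0,0,0],[0,0,-0.2],[0,0,-0.6],[0,0,-1.1],[0,0,-1.4]],"turn":[0,0,0,0,0]}'
python3 - <<'E'
from h import *
q=get_state(); R=rot(q)
print(q["tcp_pos"].round(4),(R.T@(np.array([.53,.02,.045])-q["tcp_pos"])/.04).round(2))
E
```

```text
clock: 19.9
tcp_pos: [0.5502, -0.2582, 0.1057]
orientation: [-0.002, 0.993, 0.118, -0.002]
wrist_force: [-0.9, 0.2, -0.8]
finger_gap: 0.085
clock: 20.32
tcp_pos: [0.5529, -0.2598, 0.1107]
orientation: [0.001, 0.993, 0.118, 0.001]
wrist_force: [0.0, 0.8, 2.4]
finger_gap: 0.033
clock: 20.73
tcp_pos: [0.5523, -0.2597, 0.167]
orientation: [0.001, 0.993, 0.118, 0.0]
wrist_force: [0.6, -0.2, -0.8]
finger_gap: 0.0331
[ 0.5523 -0.2597  0.167 ] [ 1.09 -6.93  3.04]
```

```bash
python3 -m crank '{"travel":[[0.12,-0.8,0],[0.27,-1.7,0],[0.42,-2.65,0],[0.57,-3.6,0],[0.72,-4.6,0]],"turn":[0,0,0,0,0]}'
python3 -m crank '{"travel":[[0.14,-0.9,0.3],[0.3,-1.8,0.9],[0.37,-2.33,1.7],[0.37,-2.33,2.4],[0.37,-2.33,2.9]],"turn":[0,0,0,0,0]}'
python3 -m crank '{"travel":[[0,0,0.1],[0,0,0.1],[0,0,0.1]],"turn":[0,0,0]}'
python3 -m crank '{"travel":[[0,0,0.05],[0,0,0.08],[0,0,0.08]],"turn":[0,0,0]}'
python3 -m crank '{"travel":[[0,0,0.03],[0,0,0.05],[0,0,0.05]],"turn":[0,0,0]}'
```

```text
clock: 21.15
tcp_pos: [0.5366, -0.0727, 0.1653]
orientation: [0.0, 0.993, 0.117, 0.0]
wrist_force: [0.7, 0.9, -0.2]
finger_gap: 0.0331
clock: 21.57
tcp_pos: [0.528, 0.0222, 0.0471]
orientation: [-0.0, 0.993, 0.119, -0.001]
wrist_force: [0.2, -0.3, -1.3]
finger_gap: 0.0331
clock: 21.82
tcp_pos: [0.5304, 0.0199, 0.0459]
orientation: [0.0, 0.993, 0.117, 0.0]
wrist_force: [0.2, -0.3, -0.2]
finger_gap: 0.0332
clock: 22.07
tcp_pos: [0.5305, 0.0198, 0.0426]
orientation: [0.0, 0.993, 0.117, 0.001]
wrist_force: [-0.0, -0.4, -0.4]
finger_gap: 0.0329
clock: 22.32
tcp_pos: [0.5304, 0.0201, 0.0406]
orientation: [0.0, 0.993, 0.118, 0.001]
wrist_force: [-0.4, -0.8, 4.1]
finger_gap: 0.033
```

```bash
python3 -m crank '{"travel":[[0,0,0.015],[-0.06,0,0],[-0.13,0,-0.015],[-0.2,0,-0.03],[-0.26,0,-0.037]],"turn":[0,0,0,0,0]}' 20 25
python3 -m crank '{"travel":[[0,0,0],[0,0,0]],"turn":[0,0]}'
python3 - <<'E'
from h import *
import pickle
c=read_camera("wrist");pickle.dump(c,open("c7.pkl","wb"));save(c,"m7.png"); print(get_state()["tcp_pos"].round(4))
E
```

```text
clock: 22.73
tcp_pos: [0.5187, 0.0178, 0.0409]
orientation: [-0.0, 0.993, 0.118, -0.0]
wrist_force: [0.3, 0.2, -0.2]
finger_gap: 0.0331
clock: 22.9
tcp_pos: [0.519, 0.0178, 0.0409]
orientation: [-0.0, 0.993, 0.118, -0.0]
wrist_force: [-0.2, 0.3, -1.6]
finger_gap: 0.0332
[0.5192 0.0178 0.041 ]
```

View pics/m7.png

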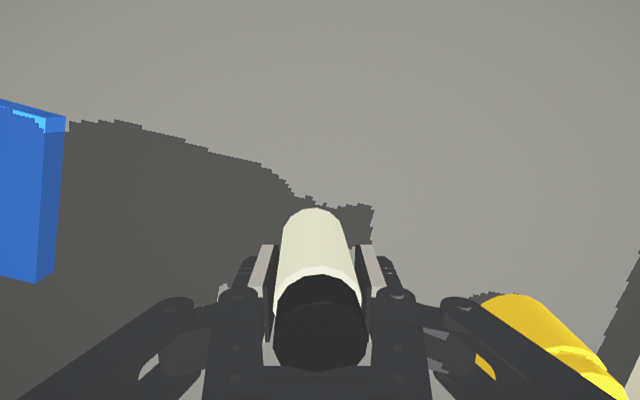

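```bash
cat >> h.py <<'E'
def rows(c,q,tilt,h):
    "top rows in wrist view: white bottom rim, cap lower rim (70), cap top rim lowest row; grip h above underside"
    R=rot(q); a=np.radians(tilt); ax=R@np.array([-np.sin(a),0,-np.cos(a)]); s=R@np.array([np.cos(a),0,-np.sin(a)]); y=R[:,1]
    g=q["tcp_pos"]-.019*R[:,2]; th=np.linspace(0,6.28,72)
    ring=lambda d,r:np.array([proj(c,g+ax*(d-h)+r*(np.cos(k)*s+np.sin(k)*y)) for k in th])
    return [ring(0,.017)[:,1].min().round(1),ring(.068,.017)[:,1].min().round(1),ring(.07,.0155)[:,1].min().round(1),ring(.088,.0155)[:,1].max().round(1)]
E
python3 - <<'E'
from h import *
import pickle
c=pickle.load(open("c7.pkl","rb"));q=get_state()
for t in(0,3,6,10,15): print(t,rows(c,q,t,.0597))
E
```

```text
0 [np.float64(198.3), np.float64(253.3), np.float64(259.7), np.float64(369.6)]
3 [np.float64(193.3), np.float64(255.6), np.float64(262.1), np.float64(371.3)]
6 [np.float64(188.4), np.float64(257.9), np.float64(264.7), np.float64(372.7)]
10 [np.float64(182.0), np.float64(261.3), np.float64(268.3), np.float64(374.0)]
15 [np.float64(174.2), np.float64(265.6), np.float64(272.8), np.float64(374.9)]
```

The bench push mostly just slid: force dropped to about zero and tilt is roughly 2–3°. I'll use a hard stop instead, the balance's fixed +y side wall. I'll catch the bottle's foot on its top edge and rotate the bottle in the pads about it.

```bash
python3 -m crank '{"travel":[[0,0.1,-0.9],[0.1,0.5,-1.8],[0.3,1.1,-2.5],[0.5,2,-2.8],[0.6,2.9,-2.8]],"turn":[-0.12,-0.24,-0.36,-0.48,-0.6]}' 20 40
python3 -m crank '{"travel":[[0,0,0],[0,0,0],[0,0,0],[0,0,0],[0,0,0]],"turn":[-0.12,-0.24,-0.36,-0.48,-0.6]}'
python3 -m crank '{"travel":[[0,0,0],[0,0,0],[0,0,0]],"turn":[-0.12,-0.23,-0.23]}'
python3 - <<'E'
from h import *
q=get_state(); R=rot(q)
print(q["joint_pos"].round(2),q["tcp_pos"].round(4),"yawx",np.degrees(np.arctan2(R[1,0],R[0,0])),(R.T@(np.array([.58,-.135,.084])-q["tcp_pos"])/.04).round(2))
E
```

```text
clock: 23.37
tcp_pos: [0.5734, -0.0904, 0.1577]
orientation: [0.003, 0.912, 0.41, 0.003]
wrist_force: [0.8, 0.3, -1.8]
finger_gap: 0.0329
clock: 23.78
tcp_pos: [0.5699, -0.0895, 0.1528]
orientation: [-0.0, 0.751, 0.66, -0.0]
wrist_force: [-0.7, 1.3, -0.2]
finger_gap: 0.0328
clock: 24.03
tcp_pos: [0.5699, -0.0893, 0.1529]
orientation: [-0.0, 0.672, 0.741, -0.0]
wrist_force: [0.4, 0.2, -1.2]
finger_gap: 0.0328
[-0.29  0.35 -0.1   1.12 -0.    1.18] [ 0.5699 -0.0893  0.1529] yawx 95.59328127287623 [-1.16  0.14  1.72]
```

```bash
python3 -m crank '{"travel":[[-0.3,0.1,0.6],[-0.7,0.14,1.2],[-1.0,0.14,1.6],[-1.2,0.14,1.72],[-1.2,0.14,1.72]],"turn":[0,0,0,0,0]}' 20 25
for i in 1 2 3; do python3 -m crank '{"travel":[[-0.06,0,0],[-0.12,0,0],[-0.12,0,0]],"turn":[0,0,0]}' | sed -n '1,2p;4p'; done
```

```text
clock: 24.45
tcp_pos: [0.579, -0.1376, 0.0826]
orientation: [-0.001, 0.674, 0.739, -0.001]
wrist_force: [0.2, 0.6, 0.3]
finger_gap: 0.0327
clock: 24.7
tcp_pos: [0.5815, -0.1416, 0.0858]
wrist_force: [-0.1, 0.7, -1.2]
clock: 24.95
tcp_pos: [0.5814, -0.1464, 0.085]
wrist_force: [-0.4, 0.7, -0.7]
clock: 25.2
tcp_pos: [0.5814, -0.1505, 0.0845]
wrist_force: [0.0, 2.8, -0.1]
```

```bash
for i in 1 2; do python3 -m crank '{"travel":[[-0.05,0,0],[-0.08,0,-0.01],[-0.08,0,-0.015]],"turn":[0,0,0]}' | sed -n '1,2p;4p'; done; python3 -c "
from h import *
print(get_state()['ft_torque'].round(3))"
```

```text
clock: 25.45
tcp_pos: [0.5811, -0.1526, 0.0844]
wrist_force: [0.2, 4.2, -1.1]
clock: 25.7
tcp_pos: [0.5809, -0.1552, 0.0848]
wrist_force: [-0.4, 7.2, -1.3]
[1.682 0.126 0.02 ]
```

```bash
python3 -m crank '{"travel":[[-0.07,0,-0.01],[-0.14,0,-0.02],[-0.2,0,-0.03]],"turn":[0,0,0]}' | sed -n '1,2p;4,5p'
python3 -m crank '{"travel":[[-0.07,0,0],[-0.14,0,0],[-0.2,0,0]],"turn":[0,0,0]}' | sed -n '1,2p;4,5p'
python3 -c "
from h import *
import pickle
c=read_camera('wrist');pickle.dump(c,open('c8.pkl','wb'));save(c,'m8.png');q=get_state()
print(q['ft_torque'].round(3),q['tcp_pos'])
for t in(0,5,10,15,20,25,30): print(t,[float(x) for x in rows(c,q,t,.0597)])"
```

```text
clock: 25.95
tcp_pos: [0.5815, -0.1631, 0.0861]
wrist_force: [-1.3, 7.4, 0.6]
finger_gap: 0.0333
clock: 26.2
tcp_pos: [0.5824, -0.1713, 0.0864]
wrist_force: [-1.5, 7.3, 1.7]
finger_gap: 0.0329
[1.531 0.421 0.046] [ 0.58251888 -0.17171399  0.08633971]
0 [199.0, 254.2, 260.5, 370.4]
5 [190.7, 258.0, 264.7, 373.0]
10 [182.6, 262.1, 269.1, 374.7]
15 [174.9, 266.5, 273.7, 375.6]
20 [167.4, 271.0, 278.4, 375.7]
25 [160.3, 275.8, 283.2, 375.0]
30 [153.5, 280.7, 288.1, 373.7]
```

View pics/m8.png

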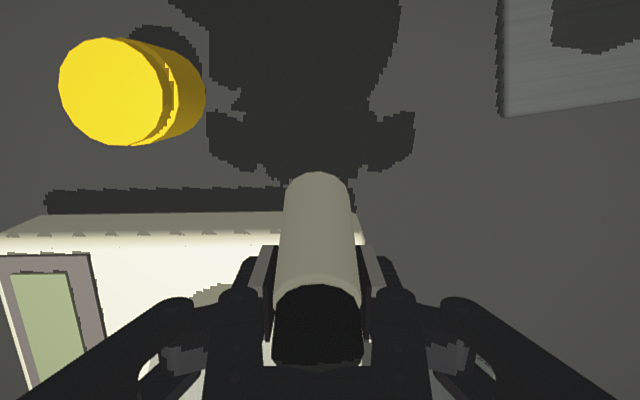

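The bottle is rotating: foot rim at row 172, cap rim at row 286, so tilt is about 21° with the model. I have one view left, so from here I'll measure numerically.

```bash
python3 -m crank '{"travel":[[-0.07,0,0.01],[-0.14,0,0.02],[-0.2,0,0.035]],"turn":[0,0,0]}' | sed -n '1,2p;4,5p'
python3 -m crank '{"travel":[[-0.06,0,0.02],[-0.11,0,0.04],[-0.16,0,0.055],[-0.16,0,0.055]],"turn":[0,0,0,0]}' | sed -n '1,2p;4,5p'
python3 -c "
from h import *
import pickle
c=read_camera('wrist');pickle.dump(c,open('c9.pkl','wb'));save(c,'m9.png');q=get_state()
print(q['tcp_pos'].round(4))
o=pickle.load(open('c8.pkl','rb'))
for k in (o,c): print(k['image'][120:320:3,318].sum(1).tolist())
for t in(30,34,37,40,43,46): print(t,[float(x) for x in rows(c,q,t,.0597)])"
```

```text
clock: 26.5
tcp_pos: [0.5834, -0.1795, 0.0854]
wrist_force: [-3.4, 6.0, 4.8]
finger_gap: 0.033
clock: 26.83
tcp_pos: [0.5844, -0.1867, 0.0837]
wrist_force: [-2.2, 4.7, 6.3]
finger_gap: 0.0329
[ 0.5844 -0.1867  0.0837]
[135, 143, 141, 138, 137, 141, 135, 139, 137, 134, 137, 132, 139, 138, 144, 134, 136, 254, 376, 373, 374, 371, 373, 374, 373, 372, 373, 372, 374, 376, 374, 375, 373, 373, 375, 372, 374, 374, 374, 372, 370, 376, 374, 375, 374, 374, 373, 374, 370, 373, 374, 378, 398, 387, 383, 63, 79, 75, 77, 68, 79, 70, 75, 79, 78, 77, 78]
[124, 120, 122, 121, 124, 125, 119, 117, 119, 193, 346, 339, 343, 343, 339, 341, 341, 342, 342, 345, 340, 342, 344, 342, 342, 343, 341, 342, 341, 342, 343, 342, 344, 342, 342, 339, 342, 341, 340, 341, 341, 341, 341, 342, 340, 343, 342, 341, 341, 339, 342, 341, 343, 338, 344, 342, 333, 342, 104, 80, 76, 71, 62, 67, 54, 71, 69]
30 [152.5, 279.5, 286.9, 372.7]
34 [147.4, 283.4, 290.8, 371.1]
37 [143.8, 286.4, 293.7, 369.7]
40 [140.4, 289.4, 296.6, 368.0]
43 [137.2, 292.3, 299.4, 366.2]
46 [134.3, 295.3, 302.2, 364.2]
```

```bash
python3 -m crank '{"travel":[[-0.06,0,0.01],[-0.11,0,0.03],[-0.11,0,0.03]],"turn":[0,0,0]}' | sed -n '1,2p;4,5p'
python3 -m crank '{"travel":[[0.1,0,-0.05],[0.2,0,-0.3],[0.4,0,-0.9],[0.4,0,-1.6],[0.4,0,-1.6]],"turn":[0,0,0,0,0]}' 20 60| sed -n '1,2p;4,5p'
python3 -c "
from h import *
import pickle
c=read_camera('wrist');pickle.dump(c,open('c10.pkl','wb'));save(c,'m10.png');q=get_state()
print(q['tcp_pos'].round(4))
print(c['image'][120:320:2,318].sum(1).tolist())
for h in(.0597,.0567,.0627):
  for t in(34,37,40,43): print(h,t,[float(x) for x in rows(c,q,t,h)])"
```

```text
clock: 27.13
tcp_pos: [0.5849, -0.1913, 0.0823]
wrist_force: [-2.1, 4.2, 4.6]
finger_gap: 0.0333
clock: 27.55
tcp_pos: [0.5868, -0.1771, 0.1523]
wrist_force: [1.1, -0.7, 0.4]
finger_gap: 0.0323
[ 0.5863 -0.1771  0.1502]
[135, 142, 138, 139, 141, 136, 139, 139, 137, 137, 136, 184, 394, 388, 385, 388, 388, 387, 386, 388, 389, 388, 389, 388, 386, 388, 391, 387, 391, 389, 387, 389, 390, 388, 390, 388, 389, 387, 388, 385, 388, 389, 390, 390, 388, 389, 387, 389, 388, 391, 390, 390, 388, 387, 389, 389, 386, 386, 388, 387, 387, 388, 389, 386, 384, 386, 386, 393, 388, 388, 386, 387, 387, 387, 388, 387, 385, 385, 385, 385, 386, 386, 394, 391, 374, 376, 388, 379, 100, 76, 81, 76, 82, 80, 80, 74, 75, 73, 74, 74]
0.0597 34 [146.6, 280.2, 287.4, 366.8]
0.0597 37 [143.0, 283.1, 290.3, 365.4]
0.0597 40 [139.6, 286.0, 293.1, 363.9]
0.0597 43 [136.5, 288.9, 295.9, 362.1]
0.0567 34 [151.0, 288.2, 295.6, 375.3]
0.0567 37 [147.7, 291.4, 298.7, 373.9]
0.0567 40 [144.7, 294.6, 301.7, 372.3]
0.0567 43 [141.8, 297.6, 304.7, 370.5]
0.0627 34 [142.3, 272.4, 279.5, 358.5]
0.0627 37 [138.4, 275.0, 282.1, 357.1]
0.0627 40 [134.7, 277.7, 284.7, 355.6]
0.0627 43 [131.3, 280.5, 287.3, 353.9]
```

Tilt now measures about 39.5–40° by the wrist rows. Next I'll turn to face the reader and approach it high, then refine the window with the wrist camera.

```bash
python3 -m crank '{"travel":[[0.2,0,-0.7],[0.7,0.1,-1.4],[1.3,0.3,-1.75],[1.9,0.45,-1.75],[2.4,0.6,-1.75]],"turn":[0.1,0.21,0.32,0.43,0.54]}' | sed -n '1,2p'
python3 -m crank '{"travel":[[0,0,0],[0,0,0],[0,0,0],[0,0,0],[0,0,0]],"turn":[0.11,0.22,0.33,0.44,0.55]}'| sed -n '1,2p'
python3 -m crank '{"travel":[[0,0,0],[0,0,0],[0,0,0],[0,0,0],[0,0,0]],"turn":[0.11,0.22,0.33,0.33,0.33]}'
python3 -c "
from h import *
import pickle
C={n:read_camera(n) for n in('wrist','scene','top')};q=get_state();pickle.dump((C,q),open('c11.pkl','wb'))
R=rot(q);c=C['wrist']
print(q['joint_pos'].round(2),q['tcp_pos'].round(4),'yawx',np.degrees(np.arctan2(R[1,0],R[0,0])),(R.T@(np.array([.6394,-.0693,.184])-q['tcp_pos'])/.04).round(2))
print(proj(c,[.7195,-.049,.105]), c['image'][120:320:4,318].sum(1).tolist())
t=C['top']['image'][130:240,280:400,::-1];w=c['image'][:,:,::-1]
cv2.imwrite('pics/m11.png',np.hstack([w[:300,100:540],cv2.resize(t,(327,300),interpolation=2)]))"
```

```text
clock: 28.02
tcp_pos: [0.5993, -0.0773, 0.2173]
clock: 28.43
tcp_pos: [0.5984, -0.0782, 0.2153]
clock: 28.85
tcp_pos: [0.5984, -0.0783, 0.2155]
orientation: [0.0, 0.992, 0.124, -0.0]
wrist_force: [0.3, 0.5, -1.2]
finger_gap: 0.0325
[-0.26  0.37  0.09  1.29 -0.    2.63] [ 0.5985 -0.0782  0.2158] yawx 14.192429671964094 [1.05 0.03 0.79]
[318.40577386   6.84215714] [251, 254, 252, 254, 253, 250, 634, 627, 627, 632, 632, 632, 632, 634, 635, 634, 634, 635, 636, 635, 635, 634, 636, 635, 637, 635, 646, 647, 404, 399, 397, 396, 396, 396, 395, 397, 398, 396, 395, 394, 395, 403, 386, 398, 100, 80, 76, 81, 77, 75]
```

```bash
python3 -m crank '{"travel":[[0.3,0.01,0.2],[0.6,0.02,0.45],[0.85,0.03,0.65],[1.0,0.03,0.75],[1.05,0.03,0.79]],"turn":[0,0,0,0,0]}' | sed -n '1,2p'
python3 -m crank '{"travel":[[0,0,0],[0,0,0],[0,0,0],[0,0,0]],"turn":[0,0,0,0]}'
python3 -c "
from h import *
import pickle
C={n:read_camera(n) for n in('wrist','scene','top')};q=get_state();pickle.dump((C,q),open('c12.pkl','wb'))
R=rot(q);c=C['wrist']
print(q['joint_pos'].round(2),q['tcp_pos'].round(4))
print(proj(c,[.7195,-.049,.105]), c['image'][120:320:4,318].sum(1).tolist())
w=c['image'][0:200,200:440,::-1]
z=lambda n,x,y,a,b:cv2.resize(C[n]['image'][y:y+b,x:x+a,::-1],(400,300),interpolation=2)
cv2.imwrite('pics/m12.png',np.vstack([np.hstack([cv2.resize(w,(360,300)),np.zeros((300,40,3),np.uint8),z('top',300,130,80,60)]),np.hstack([z('scene',250,190,80,60),cv2.resize(c['image'][:,:,::-1],(400,300))])]))"
```

```text
clock: 29.42
tcp_pos: [0.6402, -0.0686, 0.1825]
clock: 29.75
tcp_pos: [0.6396, -0.0692, 0.1851]
orientation: [0.0, 0.992, 0.123, 0.0]
wrist_force: [-0.7, 0.0, -0.4]
finger_gap: 0.0324
[-0.23  0.46  0.15  1.26 -0.    2.66] [ 0.6396 -0.0692  0.185 ]
[315.79404243  74.24940967] [391, 391, 320, 285, 281, 280, 686, 676, 677, 680, 680, 681, 682, 682, 683, 683, 682, 681, 684, 683, 683, 683, 683, 684, 682, 682, 686, 693, 435, 440, 441, 442, 441, 439, 442, 439, 442, 442, 440, 442, 440, 447, 429, 447, 116, 86, 86, 91, 90, 88]
```

View pics/m12.png

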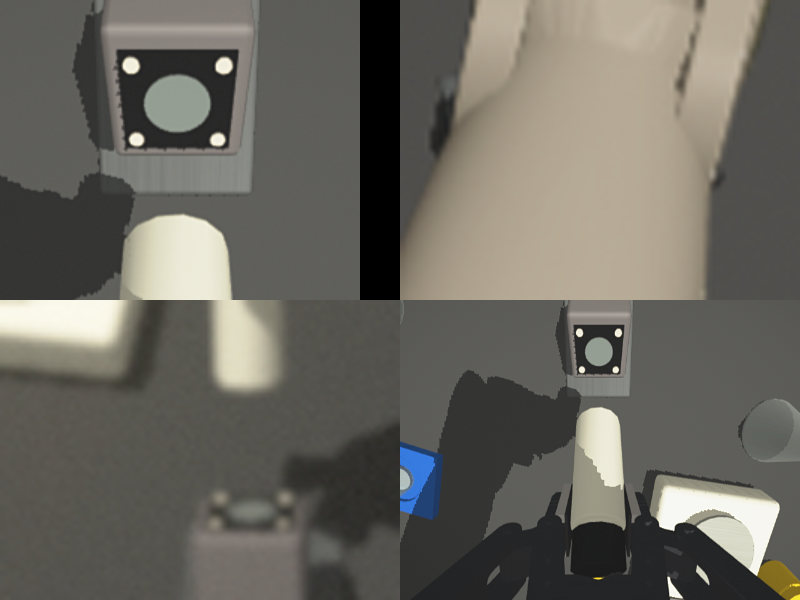

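The wrist view shows the window's dark square with its dots at about (287,44), (349,44), (345,93) and (291,93) and the disc near (318,69). The bottle foot points at it, with its rim at row 143. I'll run PnP on the 44 mm square and triangulate the bottle foot.

```bash
cat > win.py <<'E'
from h import *
import pickle
C,q=pickle.load(open('c12.pkl','rb')); c=C['wrist']; R=rot(q)
I=c['image'].astype(int); roi=np.zeros(I.shape[:2],np.uint8); roi[25:112,270:370]=1
d=((I.max(2)<62)&(roi>0)).astype(np.uint8)
n,l,st,ce=cv2.connectedComponentsWithStats(d); i=1+st[1:,4].argmax()
h=cv2.convexHull(cv2.findContours((l==i).astype(np.uint8),0,1)[0][0])
print(st[i]); p=cv2.approxPolyN(h,4,ensure_convex=True).reshape(-1,2).astype(float)
p=p[np.argsort(np.arctan2(*(p-p.mean(0)).T[::-1]))]  # TL,TR,BR,BL
print(p.tolist())
w=((I.min(2)>190)&(roi>0)).astype(np.uint8); n,l,st,ce=cv2.connectedComponentsWithStats(w)
dots=[ce[k].round(1).tolist() for k in range(1,n) if st[k,4]>15]; print("dots",dots)
a=.022; ob=np.array([[-a,a,0],[a,a,0],[a,-a,0],[-a,-a,0]])
ok,rs,ts,er=cv2.solvePnPGeneric(ob,p,c['K'],None,flags=cv2.SOLVEPNP_IPPE)
for r,t in zip(rs,ts):
    Rm=cv2.Rodrigues(r)[0]; X=c['R'].T@(t.ravel()-c['t']); nz=c['R'].T@Rm[:,2]
    print("win",X.round(4),"n",nz.round(3),"tilt",np.degrees(np.arccos(nz[2])).round(1),"yaw",np.degrees(np.arctan2(nz[1],nz[0])).round(1))
print("err",er.ravel(),"onz disc",onz(c,318,68.7,.105).round(4))
E
python3 win.py
python3 - <<'E'
from h import *
import pickle
C,q=pickle.load(open('c12.pkl','rb')); c=C['wrist']; s=C['scene']; R=rot(q)
for nm,k,y0,y1 in(("wrist",c,136,230),("scene",s,190,272)):
    I=k['image'].astype(int)
    for r in range(y0,y1,10 if nm=="wrist" else 6):
        row=I[r]; m=np.where((row.sum(1)>(560 if nm=="wrist" else 330)))[0]; m=m[(m>260)&(m<370)] if nm=="wrist" else m[(m>285)&(m<312)]
        if len(m): print(nm,r,m.min(),m.max(),(m.min()+m.max())/2)
yy=s['image'][225:275,299].sum(1); print(yy.tolist())
for h in(.0597,.0577,.0557):
  for t in(36,38,40,42): print(h,t,[float(x) for x in rows(c,q,t,h)])
print(c['image'][136:150,318].sum(1).tolist(),c['image'][286:304,318].sum(1).tolist())
E
```

```text
[ 278   33   81   66 3032]
[[277.0, 33.0], [359.0, 33.0], [351.0, 98.0], [283.0, 98.0]]
dots [[286.7, 43.4], [348.7, 43.6], [290.6, 92.7], [344.7, 92.7]]
win [ 0.723  -0.0492  0.1053] n [-0.603 -0.167  0.78 ] tilt 38.7 yaw -164.5
win [ 0.7247 -0.0487  0.1084] n [0.511 0.149 0.846] tilt 32.2 yaw 16.3
err [0.20348284 3.25166978] onz disc [ 0.7228 -0.0495  0.105 ]
wrist 146 301 333 317.0
wrist 156 295 347 321.0
wrist 166 294 350 322.0
wrist 176 293 351 322.0
wrist 186 292 352 322.0
wrist 196 291 353 322.0
wrist 206 296 354 325.0
wrist 216 309 355 332.0
wrist 226 315 355 335.0
scene 190 292 305 298.5
scene 196 292 305 298.5
scene 202 292 305 298.5
scene 208 296 300 298.0
scene 232 297 303 300.0
scene 238 289 308 298.5
scene 244 292 302 297.0
scene 250 292 301 296.5
[242, 248, 248, 233, 246, 303, 360, 370, 338, 264, 227, 299, 363, 371, 348, 334, 331, 331, 324, 330, 332, 333, 324, 326, 328, 329, 324, 317, 300, 301, 302, 307, 309, 309, 311, 311, 309, 305, 297, 265, 248, 268, 295, 298, 284, 242, 209, 222, 240, 237]
0.0597 36 [145.7, 286.1, 293.4, 370.7]
0.0597 38 [143.4, 288.1, 295.4, 369.7]
0.0597 40 [141.1, 290.1, 297.3, 368.6]
0.0597 42 [139.0, 292.1, 299.1, 367.4]
0.0577 36 [148.8, 291.7, 299.1, 376.5]
0.0577 38 [146.6, 293.8, 301.1, 375.4]
0.0577 40 [144.5, 295.9, 303.1, 374.3]
0.0577 42 [142.5, 297.9, 305.1, 373.0]
0.0557 36 [152.0, 297.4, 304.9, 382.4]
0.0557 38 [149.9, 299.6, 307.0, 381.3]
0.0557 40 [147.9, 301.8, 309.0, 380.1]
0.0557 42 [146.1, 303.9, 311.1, 378.8]
[281, 279, 282, 283, 280, 270, 328, 534, 686, 684, 678, 677, 676, 677] [449, 434, 429, 425, 432, 441, 447, 448, 429, 317, 116, 68, 88, 87, 86, 86, 84, 86]
```

Run:
```python
from h import *
import pickle
C,q=pickle.load(open('c12.pkl','rb')); s=C['scene']; R=rot(q)
g=q["tcp_pos"]-.019*R[:,2]; yw=np.radians(194.2); hh=np.array([np.cos(yw),np.sin(yw),0])
for tilt in(38.5,40):
  a=np.radians(tilt); ax=np.sin(a)*hh+np.array([0,0,np.cos(a)]); sd=np.cross(ax,R[:,1])
  b=g-.0595*ax; ring=np.array([proj(s,b+.017*(np.cos(k)*sd+np.sin(k)*R[:,1])) for k in np.linspace(0,6.28,72)])
  print(tilt,"foot",b.round(4),"scene rim lowest row",ring[:,1].max().round(1),"cols",ring[:,0].min().round(1),ring[:,0].max().round(1))
  for W in([.7201,-.0492,.1022],[.7215,-.0492,.105],[.723,-.0492,.1053]):
    n=np.sin(np.radians(40))*hh+np.array([0,0,np.cos(np.radians(40))]); d=b-np.array(W); al=d@n
    v=d-al*n; print("  win",W,"dist",(al*1e3).round(1),"off y",(v@R[:,1]*1e3).round(1),"off up",(v@np.cross(R[:,1],n)*1e3).round(1), "scene",proj(s,W).round(1))
print(s['image'][198:214,299].sum(1).tolist()); print(s['image'][200,284:314].sum(1).tolist())
```

```text
38.5 foot [ 0.6755 -0.0601  0.1574] scene rim lowest row 207.7 cols 292.7 306.3
  win [0.7201, -0.0492, 0.1022] dist 71.8 off y -0.3 off up -0.3 scene [300.1 232.1]
  win [0.7215, -0.0492, 0.105] dist 70.5 off y -0.7 off up 2.6 scene [299.8 232.1]
  win [0.723, -0.0492, 0.1053] dist 71.2 off y -1.0 off up 3.9 scene [299.7 232.5]
40 foot [ 0.6766 -0.0598  0.1584] scene rim lowest row 207.7 cols 292.6 306.2
  win [0.7201, -0.0492, 0.1022] dist 71.8 off y -0.3 off up -1.8 scene [300.1 232.1]
  win [0.7215, -0.0492, 0.105] dist 70.5 off y -0.7 off up 1.0 scene [299.8 232.1]
  win [0.723, -0.0492, 0.1053] dist 71.2 off y -1.0 off up 2.3 scene [299.7 232.5]
[624, 630, 624, 624, 627, 626, 620, 618, 586, 485, 361, 275, 251, 249, 252, 247]
[261, 255, 258, 253, 256, 253, 260, 279, 383, 523, 608, 635, 642, 643, 634, 624, 603, 575, 543, 493, 444, 385, 312, 266, 250, 254, 250, 244, 247, 240]
```

The scene view agrees with the prediction: foot rim at row 207.5 against 207.7 predicted, columns 292–305. The remaining offset is about 1.5 mm. I'll make that small correction, let the arm settle, do a final check and hand in.

```bash
python3 -m crank '{"travel":[[0.01,0,0],[0.025,0,0],[0.035,-0.01,0],[0.035,-0.01,0],[0.035,-0.01,0]],"turn":[0,0,0,0,0]}' | sed -n '1,2p'
python3 -m crank '{"travel":[[0,0,0],[0,0,0],[0,0,0],[0,0,0],[0,0,0]],"turn":[0,0,0,0,0]}'
python3 - <<'E'
from h import *
c=read_camera("wrist");s=read_camera("scene");q=get_state()
I=c['image'].astype(int); print(q["tcp_pos"].round(4),abs(q["qvel"]).max().round(4),I[136:150:2,318].sum(1).tolist(),I[290:302:2,318].sum(1).tolist())
# final check of the rest: squat cap / beaker region vs. after-placing picture
import pickle
o=pickle.load(open("c6.pkl","rb"))[0]; d=np.abs(s["image"].astype(int)-o["image"].astype(int)).max(2)[180:230,380:470]; print("rack diff",(d>60).sum())
hand_in()
E
```

```text
clock: 30.32
tcp_pos: [0.6409, -0.0683, 0.1843]
clock: 30.73
tcp_pos: [0.6409, -0.0683, 0.1844]
orientation: [0.0, 0.992, 0.123, -0.0]
wrist_force: [-0.5, -0.7, -1.7]
finger_gap: 0.0326
[ 0.6409 -0.0684  0.1843] 0.0022 [282, 285, 280, 334, 690, 682, 681] [433, 446, 435, 112, 85, 85]
rack diff 267
the job is handed in; nothing more can be done
```

The job is done and handed in at about 31 s of the 72 s allowed, with the arm still holding the slim bottle motionless before the reader. I have no verdict.

**Swap:** I parked the squat on the bare strip and stood the slim on the pan, about 2 mm from its centre by the top view. I then set the squat in the slim's old pocket and left both released for about 4 s.

**Tilt:** the tool can only point down, so I had to turn the bottle between the pads. A first try by pushing on the bench only slid it. I then caught its foot on the edge of the balance's fixed side wall, with about 7 N on the wrist.

**Last checks, hold:**
- **Angle:** the bottle tilts 38.5–40° by the wrist camera. The same camera reads the window's tilt as 38.7°, against 40° given.
- **Distance and centring:** before the last 1.5 mm correction, the foot was 70.5–72 mm from the window and within about 2 mm of centred on the estimate used, 4 mm at worst. I did not remeasure after that correction.
- **Window position:** the camera estimates of the window differ by up to about 3 mm.
- **Motion:** joint speed at hand-in was under 0.003 rad/s.

**Last checks, rest of the scene:**
- **Squat and beaker:** the picture after placing showed the squat upright in its pocket and the beaker in place.
- **Unresolved difference:** a final comparison of the rack area with that picture found 267 changed pixels. I think these are the arm and its shadow, which had moved away, but I did not look at it as a picture.
- **Other glassware:** I checked it only by eye, not numerically; it looked untouched.

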